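# Open the thermal cycler to its lid stop and load a tube strip

## Task

Open the lid of the thermal cycler by its handle, right back past upright, until you feel it come to bear on the stop behind it; go gently, do not force or slam it against the stop. With the lid left resting open on its stop, take the strip of small tubes that lies on the bench beside the cycler, set it flat in the oblong bed in the cycler's metal block and let go of it. Leave the dish, the bottle and the jar where they are.

Things in the scene. Friction and masses are not known exactly. Their poses are not given: they have to be found in the camera images.
- cycler: White box-shaped thermal cycler, fixed on the bench, 150 mm deep (x), 170 mm wide (y), 85 mm high without block and lid. Origin: centre of its underside on the bench; its x axis points away from its front (away from the handle), y to its left, z up. On top is a bare aluminium block, 105 x 140 mm, top at 97 mm, under the lid.
- lid (a joint): Lid angle (rad): 0 closed and level, 1.57 upright, grows as the handle goes up and to the rear. White plate 120 mm long, 150 wide, 14 thick, about 250 g; its stiff hinge (about 2 N at the handle) holds it where it is left. The stop meets it between 1.75 and 2.1 rad, each time elsewhere, told by no reading. There 5 to 10 N at the handle is right, over about 20 N too hard.
- lid_hinge (a point): Middle of the lid's hinge axis, at the rear edge of the cycler 112 mm above the bench; the axis runs along the cycler's y.
- lid_handle (a point): Middle of the lid's bow handle: round steel bar 10 mm thick, 100 mm long, parallel to the hinge, 165 mm from it, 45 mm clear of the lid's front edge, 121 mm above the bench when closed. It can turn between the pads, so it may be held from above, tool down, all through the swing. At 1.57 rad it is about 277 mm above the bench.
- stop: Dark steel bracket, 40 mm wide, fixed to the cycler's rear, rising to 187 mm above the bench, with a rubber-nosed screw at 172 mm that points at the lid. The screw is set farther in or out each time and keeps its place. Origin: on the bench under the hinge, not at the nose. Axes as the cycler's.
- strip_bed (a point): Centre of the floor of the oblong bed in the cycler's block: 28 mm along x, 60 mm along y, 4 mm deep, floor 93 mm above the bench. Axes as the cycler's.
- strip_center (a point): Centre (5.5 mm above its underside) of the loose strip of small clear tubes that lies on the bench to the left or the right of the cycler: 22 mm wide along its x, 54 mm long along its y, body 11 mm high, 12 g, z up. Either way round fits the bed.
- petri: Bystander: flat round culture dish, 61 mm across, 14 mm high, loose on the bench on the other side of the cycler. Origin: centre of its underside.
- bottle: Bystander: small upright bottle, 42 mm across, 99 mm high, loose, at the right edge of the work area. Origin: centre of its underside.
- jar: Bystander: low white jar, 71 mm across, 28 mm high, loose, to the left behind. Origin: centre of its underside.

How it is judged:
By the outcome, as a careful person would: the job done as asked, in the order asked, and still so for the second after the job is handed in, with the robot touching nothing.
It also fails if it takes over 67 s, if anything falls off the work surface, if the arm or the gripper's body presses on something with over 40 N, if the wrist force passes 120 N, or if a joint passes its speed limit or range.

## Robot

A 6-joint arm with a two-finger parallel gripper is mounted at the origin on a cart in front of the work surface, level with it; the furniture and walls round the work are solid. World frame = base frame: x ahead of the robot, y to its left, z up, the work surface at z = 0. Lengths are in mm, angles in rad, forces in N, time in s.
With the tool pointing down it reaches from about 250 to 725 mm from the base axis. Payload 4 kg.
Tool frame: the origin (TCP) lies midway between the tips of the shut fingers; the grasp point (between the pads) lies robot.tcp_to_grasp behind it (robot.tcp_to_grasp is the distance from the TCP to the grasp point, in mm); z points along the fingers, y is the direction in which the jaws open and shut (so a half turn about z gives the same grasp; the last joint's range is limited). The gripper opens to 85 mm and grips with 20 to 120 N. Pads are 22 mm wide; open, the fingers measure 114 mm over their backs; the gripper's body (76 mm by 85 mm) begins 54 mm behind the grasp point. The pads swing forward as they close: fully open they stand 13 mm farther back than shut.
Start: joints at [1.262, 0.241, 0.005, 1.335, 0, 1.571], TCP at [151.956, 476.35, 231.306] pointing down, gripper open.
Joint ranges: [-2.72, 2.72], [-1.05, 1.87], [-1.09, 1.28], [-1.99, 2.15], [-1.42, 1.44], [-3.14, 3.14]. Speed limits (rad/s): [2.79, 2.79, 3.14, 3.14, 3.14, 3.14].

## Interface

Orientations are given as a rotation vector (axis times angle).
In Python, from station import robot gives the robot as it stands. The module is installed in compiled form; this text tells all that it offers.
- The arm moves only by the tool send_rows, never from a script. Its argument "series" is one flat list of numbers, 7 for each row, row after row: the shift along the world's x, y, z in m, then the turn, a rotation vector about the world's x, y, z in degrees, then the opening, from 0 (shut) to 1 (fully open). In form: [dx, dy, dz, wx, wy, wz, hand, dx, dy, dz, wx, wy, wz, hand, ...]. A call has 1 to 10 rows; each row shifts and turns the commanded pose from where the row before left it; what a row does not reach is not made up. A row lasts 1/10 s, in which the tool goes at most 50 mm and 8.59 degrees, less where a joint would pass 70% of its speed; a pose out of reach is approached as far as the arm can. A call is refused whole if a number of a shift passes 0.05 or a number of a turn 8.59, either way. A call with a gripper value outside its range is refused whole. The fingers move at their own pace and stop on an object; "grip_force" is the grip in N (left out, the last holds). Time passes only in rows, so rows that do not move let the fingers close. It gives the time, the measured TCP pose, the force and the opening at its end, in the units of the state.
- robot.state(): the state, without advancing time (a new reading comes with each control period).
- robot.capture(name): name is "scene" or "side" or "wrist"; returns a dict with "pixels" (420x560x3 uint8, red, green, blue), "depth" (420x560 float32, mm along the optical axis (not along the pixel's ray), 0 where there is no reading), "fx", "fy", "cx", "cy" (pixels), "rvec" (rotation vector, rad) and "tvec" (3), from world to camera coordinates, as OpenCV has them; the wrist camera has in their place "tool_from_camera" (4x4, takes a point from camera to tool coordinates, whose origin is the TCP and whose axes are the flange's). Camera axes: x right, y down, z forward; pixel columns grow to the right and rows downward; lengths in mm; the calibration is good to about 2 mm. A picture is of the moment at which its call begins: read the wrist's pose just before it.
- robot.finish_job(): hands the job in, once; it reports no verdict.
The state is a dict: "time": time; "joint_positions": joint angles; "joint_vel": joint speeds; "effort": joint torques, N m; "ee_pos": TCP position; "ee_rot": TCP orientation; "wrist_force": force on the tool from outside, world axes, zero at the start; "ft_torque": the same for the moment, N m; "finger_gap": opening from 0.0 (shut) to 1.0 (fully open).
Only numpy, scipy, OpenCV 4.12 (cv2) and the standard library are available. Lean on these libraries where they do the work, as an engineer would, in place of code of your own. Each camera call takes 0.05 s, during which the arm holds its last target. There are 200 camera calls.

## Working session

There is one attempt and no reset: what is moved stays moved. The work goes in short steps, Python scripts to look and compute and a tool call to move; the robot and the scene stay as the last step left them, time stands still between calls to the robot, and variables do not carry over. Pictures are saved under pics/ and viewed, about 8 in all and at most 12, crops included, and the job is handed in when it is done.

Besides the shell and the picture viewer there is one more tool, called by a JSON object that holds its "api" and its "payload", one argument or row to a line. send_rows: Moves the arm, as the interface text tells. Its arguments: {"type":"object","properties":{"series":{"type":"array","items":{"type":"number"}},"grip_force":{"type":"number"}},"required":["series"]}

```bash
mkdir -p pics; cat > h.py <<'E'
import numpy as np, cv2
from station import robot
def cap(n,f=None):
    s=robot.state(); c=robot.capture(n)
    if f: cv2.imwrite('pics/'+f,cv2.cvtColor(c['pixels'],cv2.COLOR_RGB2BGR))
    if n=='wrist':
        T=np.eye(4);T[:3,:3]=cv2.Rodrigues(np.array(s['ee_rot'],float))[0];T[:3,3]=s['ee_pos'];T=T@np.array(c['tool_from_camera'])
    else:
        W=np.eye(4);W[:3,:3]=cv2.Rodrigues(np.array(c['rvec'],float))[0];W[:3,3]=np.ravel(c['tvec']);T=np.linalg.inv(W)
    d=c['depth'];v,u=np.mgrid[:d.shape[0],:d.shape[1]]
    P=np.stack([(u-c['cx'])/c['fx']*d,(v-c['cy'])/c['fy']*d,d],-1)@T[:3,:3].T+T[:3,3]
    P[d==0]=np.nan
    return c,P,T
E
python3 - <<'E'
from h import *
print(robot.state(),robot.tcp_to_grasp)
c,P,T=cap('scene','s0.png');print(T);np.save('s0.npy',P)
c,P,T=cap('side','d0.png');print(T);np.save('d0.npy',P)
a=cv2.imread('pics/s0.png');b=cv2.imread('pics/d0.png')
E
```

```text
{'time': 0.0, 'joint_positions': array([ 1.26199332e+00,  2.41408201e-01,  3.73291276e-03,  1.33522171e+00,
       -9.12537527e-06,  1.57075733e+00]), 'joint_vel': array([ 0.00029684, -0.00175893, -0.0017426 ,  0.00018611,  0.00087255,
        0.00050482]), 'effort': array([ 3.40647093e-04, -3.72321832e+01,  2.52404201e+01,  1.70712703e-02,
        5.57051783e-05,  1.54519256e-06]), 'ee_pos': array([151.76830242, 475.74136938, 230.41867662]), 'ee_rot': array([-0.48303252, -3.10391688,  0.00326235]), 'wrist_force': array([0.2196622 , 0.10521761, 0.50129224]), 'ft_torque': array([0.02099954, 0.00062015, 0.00539577]), 'finger_gap': 0.9998643359656231} 18.700000000000003
[[-6.69823884e-01  3.55997997e-01 -6.51614449e-01  1.33023054e+03]
 [ 7.42441520e-01  3.33869836e-01 -5.80785263e-01  5.76399338e+02]
 [ 1.07960189e-02 -8.72809463e-01 -4.87941685e-01  6.93024180e+02]
 [ 0.00000000e+00  0.00000000e+00  0.00000000e+00  1.00000000e+00]]
[[-9.69042260e-01 -1.31209506e-01  2.09143885e-01  2.57206852e+02]
 [-2.46677234e-01  5.50096162e-01 -7.97837424e-01  1.00549724e+03]
 [-1.03653942e-02 -8.24729215e-01 -5.65432826e-01  8.62812370e+02]
 [ 0.00000000e+00  0.00000000e+00  0.00000000e+00  1.00000000e+00]]
```

View pics/s0.png

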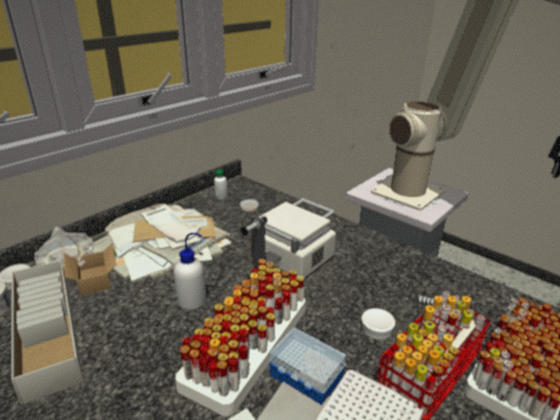

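View pics/d0.png

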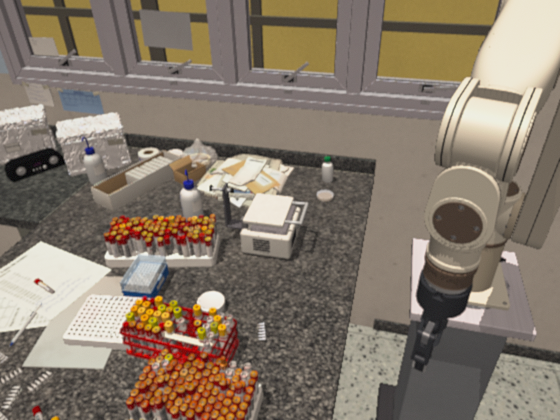

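The side view shows the cycler at (275,225) with its handle at (305,215) and the stop bracket at (227,205). The strip is at (262,332), the dish at (325,195), the bottle at (327,170) and the jar at (210,302). Scene view: cycler at (298,235), strip at (428,300).

```bash
python3 - <<'E'
from h import *
for n,l in (('s0','scene'),('d0','side')):
    P=np.load(n+'.npy');im=cv2.imread(f'pics/{n}.png')
    rg=dict(s0=dict(cyc=(230,190,350,280),strip=(412,288,442,312)),d0=dict(cyc=(215,180,320,262),strip=(250,315,275,348)))[n]
    u0,v0,u1,v1=rg['cyc'];Q=P[v0:v1,u0:u1].reshape(-1,3)
    for lo,hi,t in((112,125,'lidtop/handle'),(126,200,'stop')):
        q=Q[(Q[:,2]>lo)&(Q[:,2]<hi)&(Q[:,0]<720)];print(n,t,len(q))
        if len(q)>5:print(cv2.minAreaRect(q[:,:2].astype(np.float32)),q.min(0),q.max(0),np.median(q,0))
    q=Q[np.isfinite(Q[:,0])];print(np.histogram(q[:,2],bins=range(-10,200,10)))
    u0,v0,u1,v1=rg['strip'];Q=P[v0:v1,u0:u1];g=im[v0:v1,u0:u1].astype(int)
    q=Q.reshape(-1,3);k=(q[:,2]>5)&(q[:,2]<16);print('strip',k.sum(),np.nanmedian(q,0));
    if k.sum()>4:print(cv2.minAreaRect(q[k][:,:2].astype(np.float32)),q[k].min(0),q[k].max(0))
a=cv2.imread('pics/s0.png')[180:320,220:460];b=cv2.imread('pics/d0.png')[160:360,190:350]
A=cv2.resize(a,(480,280),interpolation=2);B=cv2.resize(b,(480,600),interpolation=2)
cv2.imwrite('pics/c.png',cv2.resize(b,(480,600),interpolation=cv2.INTER_CUBIC))
E
```

```text
s0 lidtop/handle 640
((597.67919921875, -40.10499572753906), (245.673583984375, 152.95883178710938), 1.495152235031128) [ 474.99933536 -118.3274366   112.10081263] [719.98301205  37.07676071 124.99923996] [609.15070214 -16.57382537 122.25326544]
s0 stop 879
((599.5081176757812, -38.95794677734375), (241.594970703125, 148.4084014892578), 1.6269856691360474) [ 477.42641799 -112.90944234  126.000402  ] [719.89541344  36.48805327 188.74087106] [595.84344814 -31.24747094 126.89720029]
(array([1649, 2524,  241,  165,  165,  184,  367,  258,  282,  725,  576,
        328,  280, 1637,   51,   48,   45,   50,  149,   76]), array([-10,   0,  10,  20,  30,  40,  50,  60,  70,  80,  90, 100, 110,
       120, 130, 140, 150, 160, 170, 180, 190]))
strip 59 [509.39633109 305.31018825   0.73193046]
((508.6500549316406, 308.0296630859375), (19.41089630126953, 31.82659149169922), 22.486459732055664) [496.21575743 290.18104148   8.51072075] [519.73668884 323.3071039   14.83342907]
d0 lidtop/handle 441
((592.1343994140625, -35.67382049560547), (243.07858276367188, 155.7353057861328), 1.4013704061508179) 
[... 157 characters left out ...]
, -34.18669891357422), (246.5121307373047, 150.00047302246094), 1.3347309827804565) [ 469.51065704 -110.56285748  126.00101694] [717.12004247  41.3804932  190.36758615] [590.9598455  -27.64812916 127.66239885]
(array([1210, 2476,  267,  384,  438,  501,  338,  251,  213,  465,  329,
         40,  119, 1351,   33,   19,   21,   21,   62,   36]), array([-10,   0,  10,  20,  30,  40,  50,  60,  70,  80,  90, 100, 110,
       120, 130, 140, 150, 160, 170, 180, 190]))
strip 78 [499.61239685 314.8191251    0.77403567]
((500.1841735839844, 320.7271423339844), (17.216075897216797, 53.28241729736328), 20.39442253112793) [483.53867558 293.41175821   5.42219429] [516.25738327 344.31177639  15.98373626]
```

View pics/c.png

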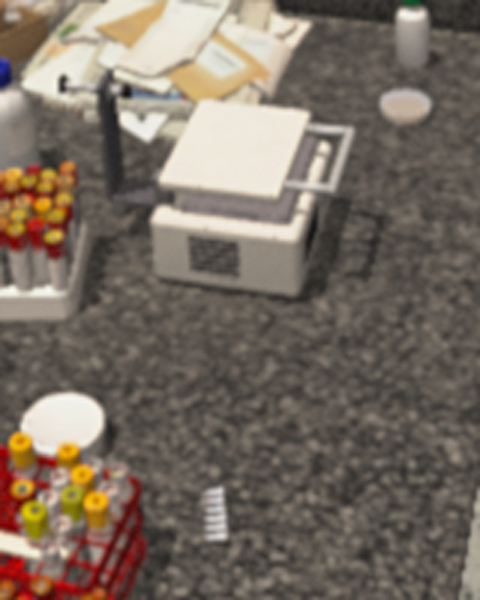

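The crop shows the lid closed, the bow handle on the robot side, the stop behind, and the strip alone on the left. The depth data puts the handle at about (475,-37) and the strip at about (503,316). Next I move over the strip to look with the wrist camera on the way.

{"api": "send_rows", "payload": {
  "series": [0.03,-0.015,0.007,0,0,-5,1,0.03,-0.015,0.007,0,0,-5,1,0.03,-0.015,0.007,0,0,-5,1,0.03,-0.015,0.007,0,0,-5,1,0.03,-0.015,0.007,0,0,-5,1,0.03,-0.015,0.007,0,0,-5,1,0.03,-0.015,0.007,0,0,-5,1,0.03,-0.015,0.007,0,0,-5,1,0.03,-0.015,0.007,0,0,-5,1,0,0,0,0,0,-5,1]
}}

```text
time: 1.1
ee_pos: [425.4, 339.5, 294.3]
ee_rot: [1.76, 2.601, 0.001]
wrist_force: [-0.0, 0.1, -0.5]
finger_gap: 1.003
```

```bash
python3 - <<'E'
from h import *
c,P,T=cap('wrist','w0.png');print(T,c['tool_from_camera'],c['fx'])
k=(P[...,2]>4)&(P[...,2]<20)
n,l,st,ce=cv2.connectedComponentsWithStats(k.astype(np.uint8))
for i in range(1,n):
    if st[i,4]>150:
        q=P[l==i];print(st[i],np.median(q,0),cv2.minAreaRect(q[:,:2].astype(np.float32)))
E
```

```text
[[ 9.28141587e-01  3.56457371e-01  1.07197654e-01  3.98670472e+02]
 [ 3.72223040e-01 -8.90193794e-01 -2.62688063e-01  4.05947518e+02]
 [ 1.78959050e-03  2.83713152e-01 -9.58907527e-01  4.36566060e+02]
 [ 0.00000000e+00  0.00000000e+00  0.00000000e+00  1.00000000e+00]] [[ 6.03581019e-04 -9.59163487e-01 -2.82851624e-01  7.14705922e+01]
 [ 9.99999679e-01  4.29825556e-04  6.76354065e-04  9.85181722e-02]
 [-5.27157267e-04 -2.82851942e-01  9.59163438e-01 -1.42326706e+02]
 [ 0.00000000e+00  0.00000000e+00  0.00000000e+00  1.00000000e+00]] 335.89805287347184
[343   0 101 123 536] [465.53041705 468.49593153  11.99501745] ((497.47613525390625, 484.2313537597656), (69.94871520996094, 160.90049743652344), 56.8394660949707)
[372 121  48  80 576] [553.0359692  410.96646386   6.86591313] ((553.9330444335938, 406.4320983886719), (107.90986633300781, 13.295467376708984), 88.89896392822266)
[321 188  16  40 303] [500.49744735 318.83436675  11.5930978 ] ((502.94158935546875, 319.0714111328125), (18.56810760498047, 53.505645751953125), 20.286224365234375)
[514 273  18  29 257] [802.05591004 316.46761598  12.17441115] ((802.8404541015625, 314.86004638671875), (6.4865803718566895, 40.79045104980469), 15.934460639953613)
[494 301  66  39 522] [816.83590831 274.34092096  11.95483913] ((834.1732177734375, 277.41448974609375), (98.2513427734375, 49.50120544433594), 47.67626953125)
```

View pics/w0.png

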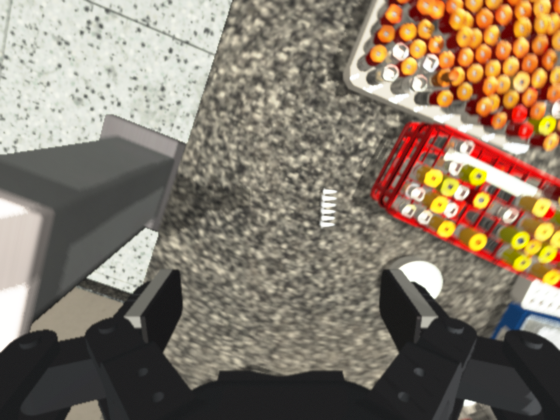

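The wrist view shows the strip at (328,208), giving a centre of about (503,319), yaw 20° and height 11.6, as it should be. The red rack clears it. Now I look at the cycler.

{"api": "send_rows", "payload": {
  "series": [0.006,-0.033,0.005,0,0,-2.1,1,0.006,-0.033,0.005,0,0,-2.1,1,0.006,-0.033,0.005,0,0,-2.1,1,0.006,-0.033,0.005,0,0,-2.1,1,0.006,-0.033,0.005,0,0,-2.1,1,0.006,-0.033,0.005,0,0,-2.1,1,0.006,-0.033,0.005,0,0,-2.1,1,0.006,-0.033,0.005,0,0,-2.1,1,0.006,-0.033,0.005,0,0,-2.1,1,0,0,0,0,0,-2.1,1]
}}

```text
time: 2.15
ee_pos: [476.2, 41.5, 339.5]
ee_rot: [2.2, 2.241, -0.001]
wrist_force: [-0.0, 0.7, -0.6]
finger_gap: 1.003
```

```bash
python3 - <<'E'
from h import *
c,P,T=cap('wrist','w1.png')
s=robot.state();print(s['ee_pos'],cv2.Rodrigues(s['ee_rot'])[0])
k=(P[...,2]>110)&(P[...,2]<135)
n,l,st,ce=cv2.connectedComponentsWithStats(k.astype(np.uint8))
for i in range(1,n):
    if st[i,4]>60:
        q=P[l==i];print(st[i],np.median(q,0),q.min(0),q.max(0),cv2.minAreaRect(q[:,:2].astype(np.float32)))
        for y in range(-110,40,15):
            r=q[abs(q[:,1]-y)<4]
            if len(r):
                print(y,np.histogram(r[:,0],bins=range(460,660,10))[0], r[r[:,0]<490].mean(0) if (r[:,0]<490).any() else '')
E
```

```text
[475.91084238  42.87089213 339.18192949] [[-1.88886468e-02  9.99821518e-01 -3.88558242e-04]
 [ 9.99821593e-01  1.88886358e-02 -3.20900613e-05]
 [-2.47449987e-05 -3.89095058e-04 -9.99999924e-01]]
[  276   187   159   123 12727] [569.49490465 -22.84305266 125.49040361] [ 472.29956188 -113.67778816  110.4750751 ] [651.08815024  38.4020942  128.35637097] ((562.0625, -38.33959197998047), (178.2666473388672, 149.78045654296875), 1.4388630390167236)
-110 [ 0  0  0  0  0  0 26 42 41 42 40 28 29 23  0  0  0  0  0] 
-95 [ 0 11 18 16 14 11 35 55 46 48 51 51 47 36  0  0  0  0  0] [482.41081213 -92.53575751 124.68890636]
-80 [ 0 30 19  0  0  0 36 54 52 53 52 51 51 35  0  0  0  0  2] [479.11932066 -79.99268091 124.6792045 ]
-65 [ 0 32 19  0  0  0 41 49 55 53 54 54 52 36  0  0 27 51 16] [478.7586894  -64.9260015  124.74643151]
-50 [ 0 36 18  0  0  0 43 52 56 56 56 57 55 51 52 57 59 54 14] [477.96838655 -50.13576602 124.25120373]
-35 [ 0 46 13  0  0  0 44 57 60 57 54 59 55 54 54 55 59 55 12] [477.63880624 -34.95525904 124.54284661]
-20 [ 0 47 14  0  0  0 53 59 57 55 54 62 61 59 56 58 58 59 10] [477.44809603 -19.86951262 124.30632161]
-5 [ 0 48 14  0  0  0 51 62 61 60 63 61 59 55 58 61 62 59  6] [477.11223113  -4.98621275 124.60757897]
10 [ 0 50 64 69 64 62 66 64 65 63 65 59 63 59 64 66 61 60 15] [480.79886061  10.17271346 123.88998165]
25 [ 0  0  0  0  0  0 67 69 64 63 63 66 66 61 65 66 61 58 32] 
[475 231  22  39 463] [711.35307213 -30.91614681 122.91780377] [709.61139355 -54.11554978 110.00853397] [718.84659403 -13.81093548 134.97992927] ((711.6079711914062, -33.59698486328125), (40.160560607910156, 8.88034725189209), 81.3958969116211)
-50 [0 0 0 0 0 0 0 0 0 0 0 0 0 0 0 0 0 0 0] 
-35 [0 0 0 0 0 0 0 0 0 0 0 0 0 0 0 0 0 0 0] 
-20 [0 0 0 0 0 0 0 0 0 0 0 0 0 0 0 0 0 0 0]
```

View pics/w1.png

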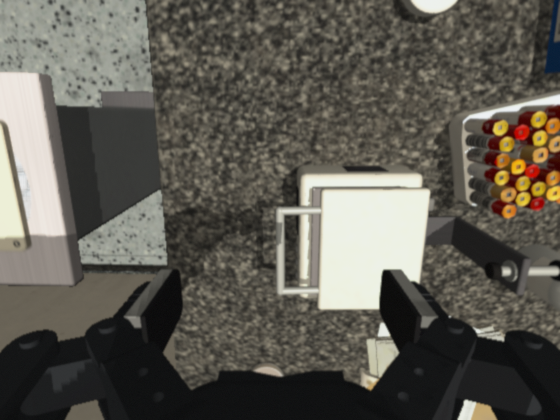

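The wrist view shows the handle bar at x≈281 px, rows 208–292, giving a centre of about (478,-40) with its top at 125 and a yaw of 1.4°. The stop's screw nose is at (500,270). I'll measure the nose from the existing depth data and move above the handle with the jaws part closed.

{"api": "send_rows", "payload": {
  "series": [0,-0.015,-0.02,0,0,0,0.4,0,-0.015,-0.025,0,0,0,0.4,0,-0.015,-0.025,0,0,0,0.4,0,-0.015,-0.025,0,0,0,0.4,0,-0.015,-0.025,0,0,0,0.4,0.001,-0.007,-0.025,0,0,0,0.4,0.001,-0.001,-0.02,0,0,0,0.4,0,0,-0.01,0,0,0,0.4,0,0,0,0,0,0,0.4]
}}

```text
time: 3.1
ee_pos: [476.5, -37.9, 162.7]
ee_rot: [-2.192, -2.247, 0.004]
wrist_force: [0.1, 0.1, -0.3]
finger_gap: 0.397
```

```bash
python3 - <<'E'
from h import *
s=robot.state();print(s['ee_pos'],cv2.Rodrigues(s['ee_rot'])[0][:,1],s['finger_gap'],s['wrist_force'])
for n in ('s0','d0'):
    q=np.load(n+'.npy').reshape(-1,3)
    q=q[(q[:,2]>135)&(q[:,2]<195)&(abs(q[:,1]+34)<40)&(q[:,0]>640)&(q[:,0]<760)]
    for z in range(140,195,5):
        r=q[abs(q[:,2]-z)<2.5]
        if len(r):print(n,z,len(r),r[:,0].min().round(),r[:,0].max().round(),r[:,1].min().round(),r[:,1].max().round())
E
```

```text
[476.5230954  -37.88967269 162.74680731] [ 0.99968472  0.02480431 -0.00389985] 0.397059212520882 [ 0.12748758  0.0715311  -0.30045116]
s0 140 22 715.0 722.0 -55.0 -15.0
s0 145 28 717.0 724.0 -57.0 -16.0
s0 150 26 717.0 724.0 -52.0 -17.0
s0 155 18 716.0 724.0 -47.0 -16.0
s0 160 19 715.0 722.0 -41.0 -16.0
s0 165 20 693.0 724.0 -55.0 -15.0
s0 170 35 692.0 758.0 -56.0 -16.0
s0 175 65 692.0 759.0 -54.0 -16.0
s0 180 44 693.0 755.0 -55.0 -16.0
s0 185 44 712.0 723.0 -54.0 -17.0
s0 190 7 717.0 722.0 -50.0 -19.0
d0 140 11 707.0 712.0 -45.0 -10.0
d0 145 9 708.0 712.0 -44.0 -10.0
d0 150 14 709.0 714.0 -51.0 -10.0
d0 155 7 705.0 714.0 -48.0 -17.0
d0 160 10 708.0 716.0 -38.0 -12.0
d0 165 9 687.0 756.0 -55.0 -13.0
d0 170 26 686.0 760.0 -32.0 -13.0
d0 175 44 687.0 758.0 -37.0 -14.0
d0 180 37 686.0 758.0 -53.0 -12.0
d0 185 24 707.0 758.0 -52.0 -12.0
d0 190 8 710.0 715.0 -48.0 -14.0
```

The nose x is about 687–692, about 45 mm behind the hinge, so contact should come near 2.0 rad. Now descend and grip.

{"api": "send_rows", "payload": {
  "series": [0.001,-0.002,-0.02,0,0,0,0.4,0,0,-0.02,0,0,0,0.4,0,0,-0.012,0,0,0,0.4,0,0,-0.007,0,0,0,0.4,0,0,0,0,0,0,0,0,0,0,0,0,0,0,0,0,0,0,0,0,0,0,0,0,0,0,0,0,0,0,0,0,0,0,0],
  "grip_force": 30
}}

```text
time: 4.0
ee_pos: [477.4, -40.4, 105.9]
ee_rot: [-2.194, -2.246, 0.003]
wrist_force: [-4.8, 0.9, 1.4]
finger_gap: 0.104
```

```bash
cat > arc.py <<'E'
import numpy as np
def tcp(th,tl,d=15.,hx=642.5,r=165.,a=.0546):
    return np.array([hx-r*np.cos(th+a)+d*np.sin(tl),112+r*np.sin(th+a)-d*np.cos(tl)])
def rows(ths,tls):
    p=np.array([tcp(t,l) for t,l in zip(ths,tls)]);acc=p[0].copy()
    for i in range(1,len(p)):
        d=np.round((p[i]-acc)/1e3,4);acc+=d*1e3
        print(f"{ths[i]:.3f} {d[0]:.4f}, {d[0]*.0245:.4f}, {d[1]:.4f}, 0, {-np.degrees(tls[i]-tls[i-1]):.2f}, 0, 0,  -> {acc.round(1)}")
E
python3 -c "
from arc import *
t=np.r_[0,.03,np.linspace(.08,1.7,25)]
t=np.r_[0,.03,.08+.07*np.arange(0,24)]
l=np.radians(24)*np.clip((t-.7)/.9,0,1);rows(t,l)"
```

```text
0.030 0.0003, 0.0000, 0.0049, 0, -0.00, 0, 0,  -> [478.  110.9]
0.080 0.0009, 0.0000, 0.0082, 0, -0.00, 0, 0,  -> [478.9 119.1]
0.150 0.0020, 0.0000, 0.0114, 0, -0.00, 0, 0,  -> [480.9 130.5]
0.220 0.0027, 0.0001, 0.0112, 0, -0.00, 0, 0,  -> [483.6 141.7]
0.290 0.0036, 0.0001, 0.0110, 0, -0.00, 0, 0,  -> [487.2 152.7]
0.360 0.0042, 0.0001, 0.0108, 0, -0.00, 0, 0,  -> [491.4 163.5]
0.430 0.0051, 0.0001, 0.0104, 0, -0.00, 0, 0,  -> [496.5 173.9]
0.500 0.0057, 0.0001, 0.0100, 0, -0.00, 0, 0,  -> [502.2 183.9]
0.570 0.0064, 0.0002, 0.0096, 0, -0.00, 0, 0,  -> [508.6 193.5]
0.640 0.0071, 0.0002, 0.0091, 0, -0.00, 0, 0,  -> [515.7 202.6]
0.710 0.0078, 0.0002, 0.0086, 0, -0.27, 0, 0,  -> [523.5 211.2]
0.780 0.0087, 0.0002, 0.0081, 0, -1.87, 0, 0,  -> [532.2 219.3]
0.850 0.0093, 0.0002, 0.0075, 0, -1.87, 0, 0,  -> [541.5 226.8]
0.920 0.0098, 0.0002, 0.0068, 0, -1.87, 0, 0,  -> [551.3 233.6]
0.990 0.0103, 0.0003, 0.0062, 0, -1.87, 0, 0,  -> [561.6 239.8]
1.060 0.0107, 0.0003, 0.0055, 0, -1.87, 0, 0,  -> [572.3 245.3]
1.130 0.0110, 0.0003, 0.0048, 0, -1.87, 0, 0,  -> [583.3 250.1]
1.200 0.0113, 0.0003, 0.0041, 0, -1.87, 0, 0,  -> [594.6 254.2]
1.270 0.0116, 0.0003, 0.0033, 0, -1.87, 0, 0,  -> [606.2 257.5]
1.340 0.0117, 0.0003, 0.0026, 0, -1.87, 0, 0,  -> [617.9 260.1]
1.410 0.0119, 0.0003, 0.0018, 0, -1.87, 0, 0,  -> [629.8 261.9]
1.480 0.0120, 0.0003, 0.0010, 0, -1.87, 0, 0,  -> [641.8 262.9]
1.550 0.0120, 0.0003, 0.0002, 0, -1.87, 0, 0,  -> [653.8 263.1]
1.620 0.0119, 0.0003, -0.0007, 0, -1.33, 0, 0,  -> [665.7 262.4]
1.690 0.0114, 0.0003, -0.0016, 0, -0.00, 0, 0,  -> [677.1 260.8]
```

{"api": "send_rows", "payload": {
  "series": [0.0003,0,0.0049,0,0,0,0,0.0009,0,0.0082,0,0,0,0,0.002,0,0.0114,0,0,0,0,0.0027,0.0001,0.0112,0,0,0,0,0.0036,0.0001,0.011,0,0,0,0,0.0042,0.0001,0.0108,0,0,0,0,0.0051,0.0001,0.0104,0,0,0,0]
}}

```text
time: 4.7
ee_pos: [495.2, -39.9, 173.8]
ee_rot: [-2.193, -2.244, 0.005]
wrist_force: [-8.3, 1.3, -1.5]
finger_gap: 0.103
```

{"api": "send_rows", "payload": {
  "series": [0.0057,0.0001,0.01,0,0,0,0,0.0064,0.0002,0.0096,0,0,0,0,0.0071,0.0002,0.0091,0,0,0,0,0.0078,0.0002,0.0086,0,-0.27,0,0,0.0087,0.0002,0.0081,0,-1.87,0,0,0.0093,0.0002,0.0075,0,-1.87,0,0,0.0098,0.0002,0.0068,0,-1.87,0,0,0.0103,0.0003,0.0062,0,-1.87,0,0]
}}

```text
time: 5.5
ee_pos: [562.3, -38.1, 242.8]
ee_rot: [2.124, 2.174, 0.148]
wrist_force: [-3.2, 2.5, 0.5]
finger_gap: 0.107
```

{"api": "send_rows", "payload": {
  "series": [0.0107,0.0003,0.0055,0,-1.87,0,0,0.011,0.0003,0.0048,0,-1.87,0,0,0.0113,0.0003,0.0041,0,-1.87,0,0,0.0116,0.0003,0.0033,0,-1.87,0,0,0.0117,0.0003,0.0026,0,-1.87,0,0,0.0119,0.0003,0.0018,0,-1.87,0,0,0.012,0.0003,0.001,0,-1.87,0,0]
}}

```text
time: 6.2
ee_pos: [644.1, -36.1, 264.4]
ee_rot: [1.995, 2.043, 0.372]
wrist_force: [-4.8, 2.0, 2.3]
finger_gap: 0.099
```

{"api": "send_rows", "payload": {
  "series": [0.012,0.0003,0.0002,0,-1.87,0,0,0.0119,0.0003,-0.0007,0,-1.33,0,0,0.0114,0.0003,-0.0016,0,0,0,0,0,0,0,0,0,0,0,0,0,0,0,0,0,0]
}}

```text
time: 6.7
ee_pos: [680.3, -35.2, 262.0]
ee_rot: [1.962, 2.009, 0.423]
wrist_force: [0.5, 2.0, 2.1]
finger_gap: 0.102
```

```bash
python3 -c "
from arc import *
t=1.69+.012*np.arange(0,36)
rows(t,np.radians(24)*np.ones(36))
from station import robot
print(robot.state())"
```

```text
1.702 0.0019, 0.0000, -0.0004, 0, -0.00, 0, 0,  -> [679.  260.4]
1.714 0.0020, 0.0000, -0.0003, 0, -0.00, 0, 0,  -> [681.  260.1]
1.726 0.0019, 0.0000, -0.0004, 0, -0.00, 0, 0,  -> [682.9 259.7]
1.738 0.0020, 0.0000, -0.0005, 0, -0.00, 0, 0,  -> [684.9 259.2]
1.750 0.0019, 0.0000, -0.0004, 0, -0.00, 0, 0,  -> [686.8 258.8]
1.762 0.0019, 0.0000, -0.0005, 0, -0.00, 0, 0,  -> [688.7 258.3]
1.774 0.0019, 0.0000, -0.0005, 0, -0.00, 0, 0,  -> [690.6 257.8]
1.786 0.0019, 0.0000, -0.0005, 0, -0.00, 0, 0,  -> [692.5 257.3]
1.798 0.0020, 0.0000, -0.0005, 0, -0.00, 0, 0,  -> [694.5 256.8]
1.810 0.0018, 0.0000, -0.0006, 0, -0.00, 0, 0,  -> [696.3 256.2]
1.822 0.0019, 0.0000, -0.0006, 0, -0.00, 0, 0,  -> [698.2 255.6]
1.834 0.0019, 0.0000, -0.0006, 0, -0.00, 0, 0,  -> [700.1 255. ]
1.846 0.0019, 0.0000, -0.0006, 0, -0.00, 0, 0,  -> [702.  254.4]
1.858 0.0019, 0.0000, -0.0007, 0, -0.00, 0, 0,  -> [703.9 253.7]
1.870 0.0018, 0.0000, -0.0006, 0, -0.00, 0, 0,  -> [705.7 253.1]
1.882 0.0019, 0.0000, -0.0007, 0, -0.00, 0, 0,  -> [707.6 252.4]
1.894 0.0018, 0.0000, -0.0008, 0, -0.00, 0, 0,  -> [709.4 25
[... 1108 characters left out ...]
]
2.110 0.0017, 0.0000, -0.0011, 0, -0.00, 0, 0,  -> [740.9 235. ]
{'time': 6.7, 'joint_positions': array([-0.0637311 ,  0.2724783 ,  0.0340083 ,  0.90942249,  0.02695302,
        1.48930796]), 'joint_vel': array([-0.00168188, -0.00738998, -0.00997362, -0.00239027,  0.00012668,
       -0.00058749]), 'effort': array([-1.68416765e+00, -4.01679647e+01,  2.63805091e+01, -2.19337039e+00,
       -6.49712160e-01,  3.12937726e-02]), 'ee_pos': array([680.27877886, -35.21781696, 261.99982892]), 'ee_rot': array([1.96238807, 2.00914181, 0.42288019]), 'wrist_force': array([0.54179008, 2.0103569 , 2.13099118]), 'ft_torque': array([ 0.46329934, -0.06196043,  0.21935767]), 'finger_gap': 0.10170555033735047}
```

{"api": "send_rows", "payload": {
  "series": [0.0019,0,-0.0004,0,0,0,0,0.002,0,-0.0004,0,0,0,0,0.0019,0,-0.0004,0,0,0,0,0.0019,0,-0.0004,0,0,0,0]
}}

```text
time: 7.1
ee_pos: [686.7, -35.1, 260.4]
ee_rot: [1.963, 2.01, 0.422]
wrist_force: [-1.2, 3.3, 6.0]
finger_gap: 0.099
```

{"api": "send_rows", "payload": {
  "series": [0.0019,0,-0.0005,0,0,0,0,0.0019,0,-0.0005,0,0,0,0,0.0019,0,-0.0005,0,0,0,0]
}}

```text
time: 7.4
ee_pos: [692.5, -34.9, 258.8]
ee_rot: [1.963, 2.01, 0.422]
wrist_force: [-0.5, 3.8, 5.7]
finger_gap: 0.104
```

{"api": "send_rows", "payload": {
  "series": [0.0019,0,-0.0005,0,0,0,0,0.0019,0,-0.0005,0,0,0,0,0.0019,0,-0.0006,0,0,0,0]
}}

```text
time: 7.7
ee_pos: [698.2, -34.8, 256.9]
ee_rot: [1.963, 2.011, 0.422]
wrist_force: [-0.7, 4.7, 4.8]
finger_gap: 0.101
```

{"api": "send_rows", "payload": {
  "series": [0.0019,0.0003,-0.0006,0,0,0,0,0.0019,0.0003,-0.0006,0,0,0,0,0.0019,0.0003,-0.0006,0,0,0,0]
}}

```text
time: 8.0
ee_pos: [703.8, -34.5, 254.8]
ee_rot: [1.964, 2.01, 0.42]
wrist_force: [-0.6, 2.7, 5.0]
finger_gap: 0.1
```

{"api": "send_rows", "payload": {
  "series": [0.0019,0.0003,-0.0007,0,0,0,0,0.0018,0.0003,-0.0007,0,0,0,0,0.0018,0,-0.0007,0,0,0,0]
}}

```text
time: 8.3
ee_pos: [709.3, -34.4, 252.6]
ee_rot: [1.964, 2.009, 0.42]
wrist_force: [-0.1, 1.9, 4.4]
finger_gap: 0.102
```

{"api": "send_rows", "payload": {
  "series": [0.0018,0,-0.0008,0,0,0,0,0.0018,0,-0.0008,0,0,0,0]
}}

```text
time: 8.5
ee_pos: [713.0, -34.3, 251.0]
ee_rot: [1.964, 2.009, 0.42]
wrist_force: [-0.0, 3.0, 5.1]
finger_gap: 0.102
```

{"api": "send_rows", "payload": {
  "series": [0.0018,0,-0.0008,0,0,0,0,0.0018,0,-0.0008,0,0,0,0]
}}

```text
time: 8.7
ee_pos: [716.6, -34.2, 249.3]
ee_rot: [1.964, 2.009, 0.42]
wrist_force: [-0.6, 2.8, 5.9]
finger_gap: 0.104
```

{"api": "send_rows", "payload": {
  "series": [0.0014,0,-0.0006,0,0,0,0,0.0014,0,-0.0006,0,0,0,0]
}}

```text
time: 8.9
ee_pos: [719.4, -34.1, 248.0]
ee_rot: [1.964, 2.01, 0.42]
wrist_force: [0.4, 2.4, 5.8]
finger_gap: 0.102
```

{"api": "send_rows", "payload": {
  "series": [0.0012,0,-0.0006,0,0,0,0,0.0012,0,-0.0006,0,0,0,0]
}}

```text
time: 9.1
ee_pos: [721.8, -34.1, 246.8]
ee_rot: [1.964, 2.01, 0.42]
wrist_force: [0.2, 3.8, 5.6]
finger_gap: 0.099
```

{"api": "send_rows", "payload": {
  "series": [0.0012,0,-0.0007,0,0,0,0,0.0012,0,-0.0007,0,0,0,0]
}}

```text
time: 9.3
ee_pos: [724.3, -34.0, 245.5]
ee_rot: [1.964, 2.01, 0.421]
wrist_force: [-0.5, 2.1, 4.8]
finger_gap: 0.1
```

{"api": "send_rows", "payload": {
  "series": [0.0012,0,-0.0007,0,0,0,0,0.0012,0,-0.0007,0,0,0,0]
}}

```text
time: 9.5
ee_pos: [726.7, -34.0, 244.2]
ee_rot: [1.964, 2.01, 0.421]
wrist_force: [0.0, 3.1, 5.5]
finger_gap: 0.102
```

{"api": "send_rows", "payload": {
  "series": [0.0012,0,-0.0007,0,0,0,0,0.0012,0,-0.0007,0,0,0,0]
}}

```text
time: 9.7
ee_pos: [729.2, -33.9, 242.7]
ee_rot: [1.964, 2.01, 0.421]
wrist_force: [0.9, 3.9, 5.5]
finger_gap: 0.105
```

{"api": "send_rows", "payload": {
  "series": [0.0011,0,-0.0007,0,0,0,0,0.0011,0,-0.0007,0,0,0,0]
}}

```text
time: 9.9
ee_pos: [730.8, -33.8, 241.8]
ee_rot: [1.964, 2.01, 0.42]
wrist_force: [-6.8, 4.3, 12.0]
finger_gap: 0.102
```

Contact: the force rose sharply, to about 12 N tangential including about 2 N for the hinge. Hold with a very slight ease.

{"api": "send_rows", "payload": {
  "series": [-0.0003,0,0.0002,0,0,0,0,0,0,0,0,0,0,0]
}}

```text
time: 10.1
ee_pos: [730.6, -33.8, 241.9]
ee_rot: [1.964, 2.01, 0.421]
wrist_force: [-1.6, 3.5, 7.0]
finger_gap: 0.101
```

{"api": "send_rows", "payload": {
  "series": [0,0,0,0,0,0,0.4,0,0,0,0,0,0,0.4,0,0,0,0,0,0,0.4,-0.004,0,0.009,0,0,0,0.4,-0.008,0,0.018,0,0,0,0.4,-0.008,0,0.018,0,0,0,0.4,-0.008,0,0.018,0,0,0,0.4,-0.01,0,0.015,0,0,0,0.4]
}}

```text
time: 10.9
ee_pos: [691.9, -34.4, 320.2]
ee_rot: [1.965, 2.01, 0.419]
wrist_force: [0.4, 0.2, 0.4]
finger_gap: 0.397
```

```bash
python3 - <<'E'
from h import *
print(robot.state()['ee_pos'],robot.state()['wrist_force'],robot.state()['finger_gap'])
c,P,T=cap('side','d1.png')
im=cv2.imread('pics/d1.png')[130:290,180:370];cv2.imwrite('pics/d1c.png',cv2.resize(im,None,fx=3.5,fy=3.5,interpolation=cv2.INTER_CUBIC))
E
```

```text
[691.87923641 -34.42066413 320.19259421] [0.3801318  0.16759917 0.39824782] 0.3973197802731419
```

View pics/d1c.png

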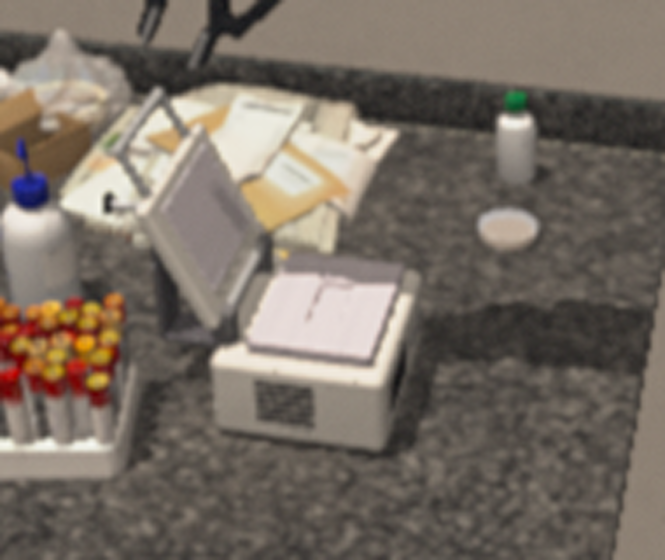

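The lid stands open on the stop with no contact from the gripper. The block is visible. Next: a wrist look at the bed.

{"api": "send_rows", "payload": {
  "series": [-0.017,0,0.008,0,3,0,1,-0.017,0.005,0.005,0,3,0,1,-0.017,0.005,0.002,0,3,0,1,-0.017,0.01,0,0,3,0,1,-0.017,0.01,0,0,3,0,1,-0.017,0.01,0,0,3,0,1,-0.017,0.01,0,0,3,0,1,-0.017,0.005,0,0,3,0,1,0,0,0,0,0,0,1,0,0,0,0,0,0,1]
}}

```text
time: 11.95
ee_pos: [556.7, 20.8, 333.3]
ee_rot: [2.195, 2.246, 0.002]
wrist_force: [-0.2, 0.3, -0.8]
finger_gap: 0.998
```

```bash
python3 - <<'E'
from h import *
c,P,T=cap('wrist','w2.png');np.save('w2.npy',P)
s=robot.state();print(s['ee_pos'],cv2.Rodrigues(s['ee_rot'])[0][:,1:])
# top-down orthographic map of block
x0,x1,y0,y1=480,660,-130,60
k=(P[...,2]>86)&(P[...,2]<110)&(P[...,0]>x0)&(P[...,0]<x1)&(P[...,1]>y0)&(P[...,1]<y1)
q=P[k];print(len(q),np.histogram(q[:,2],bins=np.arange(86,104,1)))
g=c['pixels'].mean(-1)
v,u=np.where(k);print(u.min(),u.max(),v.min(),v.max())
im=cv2.imread('pics/w2.png')[v.min()-10:v.max()+10,u.min()-10:u.max()+10];print(im.shape)
cv2.imwrite('pics/w2c.png',cv2.resize(im,None,fx=3.5,fy=3.5,interpolation=cv2.INTER_CUBIC))
E
```

```text
[556.6465264   20.54985825 333.31248205] [[ 9.99743418e-01  1.92392895e-03]
 [ 2.25703105e-02 -2.45864098e-04]
 [ 1.91788969e-03 -9.99998119e-01]]
10251 (array([ 135,   30,   27,   30,   40,  215,  537,  325,  206, 1715, 4256,
       2369,  284,   11,    4,    6,    7]), array([ 86,  87,  88,  89,  90,  91,  92,  93,  94,  95,  96,  97,  98,
        99, 100, 101, 102, 103]))
237 358 161 282
(141, 141, 3)
```

View pics/w2c.png

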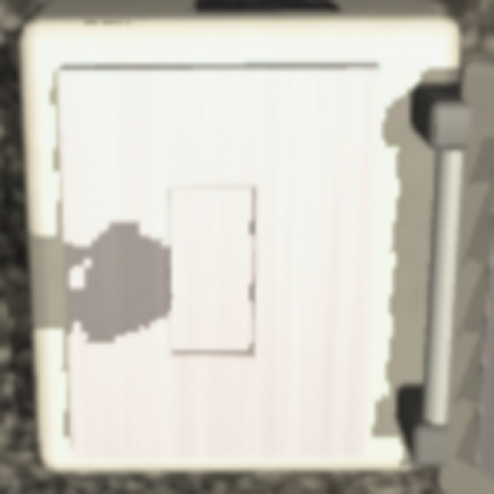

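The crop shows the bed as a rectangle with corners at about (170,186), (255,186), (254,353), (172,352) and the long side along cycler y. I compute its pose, along with the block outline as a check.

```bash
python3 - <<'E'
from h import *
c,P,T=cap('wrist');P0=P
def pt(cx,cy,z):
    u=227+(cx+.5)/3.5-.5;v=151+(cy+.5)/3.5-.5
    d=T[:3,:3]@[(u-c['cx'])/c['fx'],(v-c['cy'])/c['fy'],1];t=(z-T[2,3])/d[2];return T[:3,3]+t*d
r=[pt(*a,97) for a in((170,186),(255,186),(254,353),(172,352))]
for p in r:print(p.round(1))
print('bed',np.mean(r,0),[np.linalg.norm(r[i]-r[i-1]).round(1) for i in range(4)])
print(np.degrees([np.arctan2(*(r[1]-r[0])[[1,0]]),np.arctan2(*(r[2]-r[3])[[1,0]])]))
m=(P[...,2]>90)&(P[...,2]<94.3)
n,l,st,ce=cv2.connectedComponentsWithStats(m.astype(np.uint8))
i=1+st[1:,4].argmax();q=P[l==i];print(st[i],q.mean(0),cv2.minAreaRect(q[:,:2].astype(np.float32)))
for a in((60,66),(380,66),(390,458),(68,458)):print('blk',pt(*a,97).round(1))
E
```

```text
[552.1  -8.8  97. ]
[580.4  -8.2  97. ]
[582.4 -68.2  97. ]
[553.9 -68.5  97. ]
bed [567.20816503 -38.43932023  97.        ] [np.float64(59.7), np.float64(28.3), np.float64(60.1), np.float64(28.5)]
[1.29204055 0.51681989]
[ 276  204   24   48 1077] [566.80839493 -38.9206253   92.5637016 ] ((567.5706787109375, -39.35621643066406), (28.065975189208984, 59.69926452636719), 1.134706974029541)
blk [515.8  30.5  97. ]
blk [619.3  32.9  97. ]
blk [ 632.6 -107.6   97. ]
blk [ 517.5 -110.2   97. ]
```

{"api": "send_rows", "payload": {
  "series": [-0.0054,0.03,0,0,0,1.9,0.6,-0.0054,0.03,-0.01,0,0,1.9,0.6,-0.0054,0.03,-0.02,0,0,1.9,0.6,-0.0054,0.03,-0.02,0,0,1.9,0.6,-0.0054,0.03,-0.02,0,0,1.9,0.6,-0.0054,0.03,-0.02,0,0,1.9,0.6,-0.0054,0.03,-0.025,0,0,1.9,0.6,-0.0054,0.03,-0.025,0,0,1.9,0.6,-0.0054,0.03,-0.02,0,0,1.9,0.6,-0.0054,0.028,-0.01,0,0,1.9,0.6]
}}

```text
time: 13.05
ee_pos: [501.2, 319.2, 161.2]
ee_rot: [-1.794, -2.579, 0.003]
wrist_force: [0.9, 1.0, 1.0]
finger_gap: 0.6
```

{"api": "send_rows", "payload": {
  "series": [0,0,0,0,0,0,0.6,0,0,0,0,0,0,0.6]
}}

```text
time: 13.25
ee_pos: [502.1, 318.9, 163.1]
ee_rot: [1.794, 2.578, 0.0]
wrist_force: [0.2, 0.4, -0.1]
finger_gap: 0.599
```

```bash
python3 - <<'E'
from h import *
c,P,T=cap('wrist','w3.png')
s=robot.state();R=cv2.Rodrigues(s['ee_rot'])[0];print(s['ee_pos'],R[:,1],R[:,2],s['finger_gap'])
d=np.hypot(P[...,0]-503,P[...,1]-319)
k=(P[...,2]>5)&(P[...,2]<20)&(d<45);v,u=np.where(k)
q=P[k];print(k.sum(),np.median(q,0),cv2.minAreaRect(q[:,:2].astype(np.float32)),u.min(),u.max(),v.min(),v.max())
# obstacles in strip frame from first wrist/side/scene data
P0=np.load('d0.npy');
for A in (P0,np.load('s0.npy')):
  a=A.reshape(-1,3);a=a[(a[:,2]>15)&(a[:,2]<150)];r=a[:,:2]-[503,319]
  t=np.radians(20);X=r@[np.cos(t),np.sin(t)];Y=r@[-np.sin(t),np.cos(t)]
  m=(abs(Y)<60)&(abs(X)<150);print('obst X',np.sort(X[m])[:5],np.sort(X[m])[-3:], m.sum())
im=cv2.imread('pics/w3.png')[max(v.min()-40,0):v.max()+40,u.min()-60:u.max()+60];print(im.shape, v.min()-40,u.min()-60)
cv2.imwrite('pics/w3c.png',cv2.resize(im,None,fx=3,fy=3,interpolation=cv2.INTER_CUBIC))
E
```

```text
[502.60297471 318.42182049 163.79976618] [0.9380491  0.34649929 0.00145814] [ 1.50178642e-03  1.42537036e-04 -9.99998862e-01] 0.6044815445009382
602 [501.37551028 319.39521509  11.76803409] ((503.02496337890625, 318.9775695800781), (18.009347915649414, 53.9106330871582), 20.89069938659668) 271 291 167 225
obst X [-8.9407096  -8.3783311  -7.26257121 -5.92233576 -5.74683835] [149.54375158 149.73075023 149.89107382] 847
obst X [-3.32501275 62.76246112 64.68585903 65.49889125 65.71400542] [149.92905438 149.93377704 149.99008061] 1180
(138, 140, 3) 127 211
```

View pics/w3c.png

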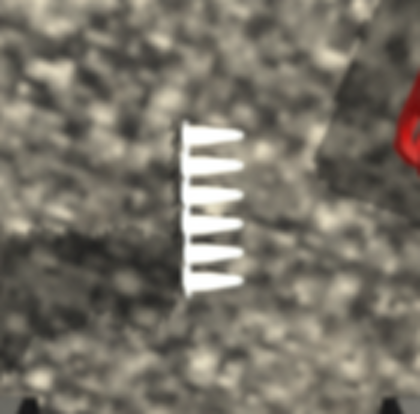

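The crop shows the strip as a comb at crop x 183–244, y 125–293, giving (503,319) and yaw 20.5°, agreeing with the earlier measurements. The rack is more than 62 mm off. Now descend.

{"api": "send_rows", "payload": {
  "series": [0,0.0005,-0.02,0,0,0,0.5,0,0,-0.03,0,0,0,0.5,0,0,-0.03,0,0,0,0.5,0,0,-0.03,0,0,0,0.5,0,0,-0.02,0,0,0,0.5,0,0,-0.01,0,0,0,0.5,0,0,-0.008,0,0,0,0.5,0,0,0,0,0,0,0.5]
}}

```text
time: 14.1
ee_pos: [502.5, 318.8, 15.5]
ee_rot: [1.796, 2.577, 0.001]
wrist_force: [-0.7, -0.0, -0.2]
finger_gap: 0.498
```

{"api": "send_rows", "payload": {
  "series": [0.0005,0,-0.007,0,0,0,0.5,0,0,-0.005,0,0,0,0.5,0,0,0,0,0,0,0.1,0,0,0,0,0,0,0.1,0,0,0,0,0,0,0.1,0,0,0,0,0,0,0.1,0,0,0,0,0,0,0.1,0,0,0,0,0,0,0.1],
  "grip_force": 25
}}

```text
time: 14.9
ee_pos: [502.6, 319.4, 3.6]
ee_rot: [1.795, 2.578, 0.001]
wrist_force: [-0.1, 0.8, 0.1]
finger_gap: 0.247
```

Gap 0.247, about 22 mm, so the strip is held. Lift and carry it.

{"api": "send_rows", "payload": {
  "series": [0,0,0.01,0,0,0,0.1,0,0,0.025,0,0,0,0.1,0,0,0.035,0,0,0,0.1,0,0,0.035,0,0,0,0.1,0,-0.01,0.03,0,0,0,0.1,0.005,-0.02,0.025,0,0,-1,0.1,0.006,-0.03,0.01,0,0,-2,0.1,0.006,-0.03,0,0,0,-2,0.1,0.006,-0.03,0,0,0,-2,0.1,0.006,-0.03,0,0,0,-2,0.1]
}}

```text
time: 15.9
ee_pos: [531.9, 168.3, 174.7]
ee_rot: [1.992, 2.427, 0.003]
wrist_force: [-0.3, -0.3, -0.4]
finger_gap: 0.249
```

{"api": "send_rows", "payload": {
  "series": [0.006,-0.03,0,0,0,-2,0.1,0.006,-0.03,0,0,0,-2,0.1,0.006,-0.03,0,0,0,-2,0.1,0.006,-0.03,0,0,0,-2,0.1,0.006,-0.03,0,0,0,-2,0.1,0.005,-0.03,0,0,0,-2,0.1,0,-0.03,0,0,0,0,0.1,0,0,0,0,0,0,0.1,0,0,0,0,0,0,0.1]
}}

```text
time: 16.8
ee_pos: [566.6, -41.1, 174.1]
ee_rot: [2.236, 2.206, 0.002]
wrist_force: [-0.0, 0.6, -1.4]
finger_gap: 0.248
```

```bash
python3 - <<'E'
from h import *
c,P,T=cap('wrist','w4.png')
s=robot.state();R=cv2.Rodrigues(s['ee_rot'])[0];print(s['ee_pos'],np.degrees(np.arctan2(R[1,1],R[0,1])),R[:,2],s['finger_gap'],s['wrist_force'])
E
```

```text
[566.59257636 -40.37976938 174.00364655] -0.705670323713494 [ 1.10782487e-03  4.58862029e-04 -9.99999281e-01] 0.2453465974179282 [-0.33600039  0.1288786  -0.12716864]
```

View pics/w4.png

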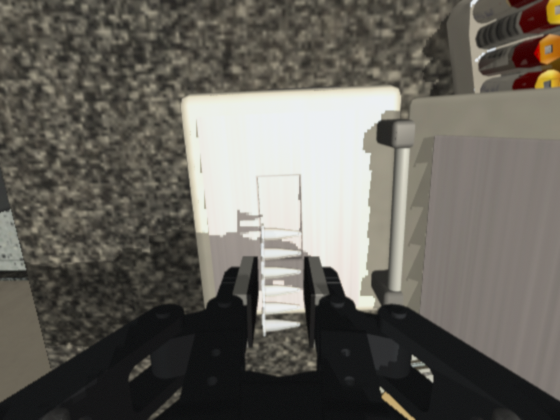

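The picture shows the strip level between the pads, lined up over the bed at (258–302, 175–). It needs +2° yaw and +1.7 mm in y. Descend to just above the block.

{"api": "send_rows", "payload": {
  "series": [0.0007,0.0017,-0.015,0,0,2,0.1,0,0,-0.02,0,0,0,0.1,0,0,-0.02,0,0,0,0.1,0,0,-0.01,0,0,0,0.1,0,0,-0.004,0,0,0,0.1,0,0,0,0,0,0,0.1,0,0,0,0,0,0,0.1]
}}

```text
time: 17.55
ee_pos: [568.1, -38.7, 105.5]
ee_rot: [2.194, 2.246, 0.002]
wrist_force: [0.9, -0.6, -0.4]
finger_gap: 0.248
```

```bash
python3 - <<'E'
from h import *
c,P,T=cap('wrist','w5.png')
s=robot.state();R=cv2.Rodrigues(s['ee_rot'])[0];print(s['ee_pos'],np.degrees(np.arctan2(R[1,1],R[0,1])),s['finger_gap'],s['wrist_force'])
im=cv2.imread('pics/w5.png')[140:360,190:370];cv2.imwrite('pics/w5c.png',cv2.resize(im,None,fx=2.7,fy=2.7,interpolation=cv2.INTER_CUBIC))
# expected corners of bed in pixels
W=np.linalg.inv(T)
for X,Y in((-14,30),(14,30),(14,-30),(-14,-30)):
    a=np.radians(1.3);p=W@[567.3+X*np.cos(a)-Y*np.sin(a),-38.7+X*np.sin(a)+Y*np.cos(a),97,1]
    print((c['fx']*p[0]/p[2]+c['cx']-190)*2.7,(c['fy']*p[1]/p[2]+c['cy']-140)*2.7)
E
```

```text
[568.18532849 -38.80704974 105.62887766] 1.3236545671621136 0.24969189267048422 [-0.54695027 -0.39594704  0.15270696]
156.55856515614417 180.26593961756922
318.94323785193063 180.34532203621976
311.2461622303196 482.924059166005
164.75578254804785 482.99844498462886
```

View pics/w5c.png

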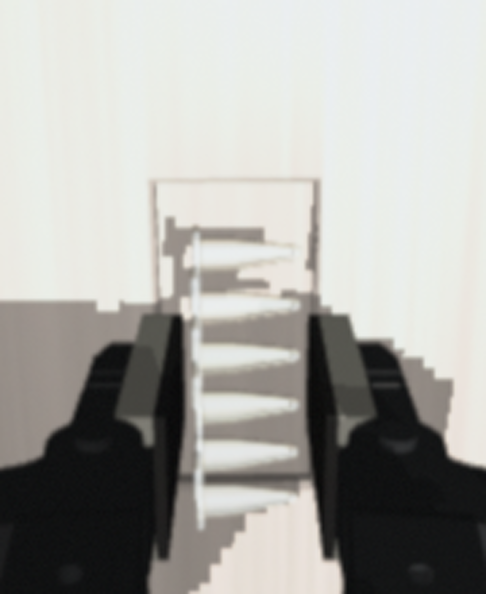

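```bash
python3 - <<'E'
from h import *
c,P,T=cap('wrist')
for z in(107.5,110,113):
  o=[]
  for cx,cy in((195,230),(201,526),(296,252),(296,498)):
    u=190+cx/2.7;v=140+cy/2.7;d=T[:3,:3]@[(u-c['cx'])/c['fx'],(v-c['cy'])/c['fy'],1];p=T[:3,3]+(z-T[2,3])/d[2]*d;o.append(p[:2].round(1))
  print(z,o,(o[0]+o[1])/2,np.linalg.norm(o[0]-o[1]))
k=(P[...,2]>104)&(P[...,2]<118)&(abs(P[...,0]-567)<9)&(abs(P[...,1]+38)<40)
q=P[k];print(len(q),q.min(0),q.max(0),np.percentile(q,[2,50,98],axis=0))
E
```

```text
107.5 [array([559.9, -14.6]), array([561.5, -71. ]), array([576.6, -18. ]), array([578.4, -64.8])] [560.7 -42.8] 56.42269047112163
110 [array([560. , -13.7]), array([561.6, -69.1]), array([576.4, -17.1]), array([578.2, -63. ])] [560.8 -41.4] 55.423099877217254
113 [array([560.2, -12.7]), array([561.7, -66.9]), array([576.2, -16. ]), array([577.9, -60.9])] [560.95 -39.8 ] 54.22075248463452
2409 [558.00401525 -66.1550978  104.50334072] [575.99116988 -12.09990882 116.89685615] [[558.2879227  -62.37715092 107.65346542]
 [565.98946163 -35.7208796  113.85493355]
 [575.37524179 -14.16488329 116.00049251]]
```

Strip centre reads (568.2,-39.4) against the bed's (567.3,-38.7). A small correction, then lower gently.

{"api": "send_rows", "payload": {
  "series": [-0.0008,0.0006,-0.001,0,0,0,0.1,0,0,-0.002,0,0,0,0.1,0,0,-0.002,0,0,0,0.1,0,0,-0.001,0,0,0,0.1,0,0,0,0,0,0,0.1]
}}

```text
time: 18.15
ee_pos: [566.3, -38.4, 98.2]
ee_rot: [2.196, 2.247, 0.0]
wrist_force: [0.2, 0.4, 0.3]
finger_gap: 0.247
```

{"api": "send_rows", "payload": {
  "series": [0,0,-0.0008,0,0,0,0.1,0,0,-0.0007,0,0,0,0.1,0,0,0,0,0,0,0.1]
}}

```text
time: 18.45
ee_pos: [566.6, -38.4, 97.3]
ee_rot: [2.195, 2.246, 0.001]
wrist_force: [-0.5, 1.1, 1.6]
finger_gap: 0.249
```

{"api": "send_rows", "payload": {
  "series": [0,0,-0.0005,0,0,0,0.1,0,0,0,0,0,0,0.1]
}}

```text
time: 18.65
ee_pos: [566.7, -38.4, 97.2]
ee_rot: [2.195, 2.246, 0.001]
wrist_force: [-1.2, -0.2, 5.0]
finger_gap: 0.245
```

Contact at 5 N with the strip's bottom at about 93.5, so it is seated in the bed. Release gently and rise.

{"api": "send_rows", "payload": {
  "series": [0,0,0.0003,0,0,0,0.3,0,0,0,0,0,0,0.35,0,0,0,0,0,0,0.45,0,0,0,0,0,0,0.5,0,0,0.005,0,0,0,0.5,0,0,0.02,0,0,0,0.5,0,0,0.03,0,0,0,0.5,0,0,0.04,0,0,0,0.5,0,0,0.04,0,0,0,0.5,0,0,0,0,0,0,0.5]
}}

```text
time: 19.65
ee_pos: [570.0, -38.6, 238.9]
ee_rot: [2.189, 2.239, 0.014]
wrist_force: [0.8, 0.1, 0.1]
finger_gap: 0.502
```

{"api": "send_rows", "payload": {
  "series": [-0.01,0.01,0.03,0,0,0,0.5,-0.01,0.01,0.03,0,0,0,0.5,-0.01,0.01,0.02,0,0,0,0.5,0,0,0,0,0,0,0.5,0,0,0,0,0,0,0.5]
}}

```text
time: 20.15
ee_pos: [536.7, -8.3, 311.6]
ee_rot: [2.195, 2.246, 0.001]
wrist_force: [-0.5, 0.1, -0.2]
finger_gap: 0.496
```

```bash
python3 - <<'E'
from h import *
c,P,T=cap('wrist','w6.png')
s=robot.state();print(s['ee_pos'],s['finger_gap'],s['wrist_force'])
k=(P[...,2]>99.5)&(P[...,2]<112)&(abs(P[...,0]-567)<25)&(abs(P[...,1]+38)<45)
q=P[k];print(len(q),np.percentile(q,[2,50,98],axis=0),cv2.minAreaRect(q[:,:2].astype(np.float32)))
for y in range(-64,-10,9):
    r=q[abs(q[:,1]-y)<4.5];print(y,np.percentile(r[:,2],[50,90,98]) if len(r) else '')
a=cv2.imread('pics/w6.png')[150:290,200:400]
cap('side','d2.png');b=cv2.imread('pics/d2.png')[130:290,180:370]
a=cv2.resize(a,(430,301),interpolation=2);b=cv2.resize(b,(357,301),interpolation=2);cv2.imwrite('pics/f.png',np.hstack([a,b]))
E
```

```text
[536.40925798  -8.51898294 310.63311418] 0.5008445777842051 [-0.34872532 -0.80831855 -0.77157276]
406 [[558.435424   -62.25093265 101.27598907]
 [564.65259988 -36.88520593 104.82291131]
 [575.10113377 -13.92362111 107.02774737]] ((567.0639038085938, -37.80215835571289), (17.400447845458984, 52.88419723510742), 1.9952815771102905)
-64 [104.98440236 106.17906147 106.60120679]
-55 [104.63420787 106.0847753  106.69449423]
-46 [104.70990341 106.47557883 106.97848665]
-37 [105.03122864 106.33015854 106.9613543 ]
-28 [104.776224   106.16167637 106.36103568]
-19 [104.7535658  106.59438981 107.11930567]
```

View pics/f.png

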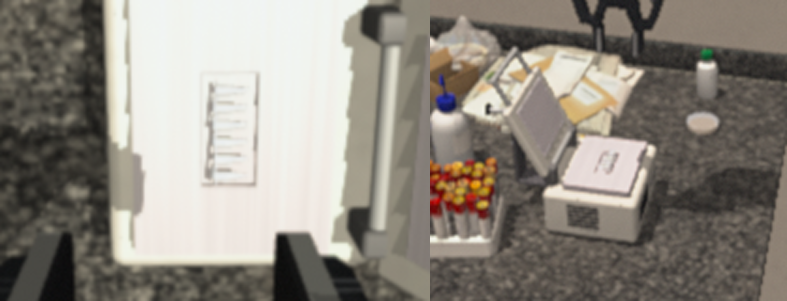

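The final look shows the strip inside the bed at about (230,127) in the left panel. It is level, with its top at 104.8 along its whole length, about 11.8 mm above the floor. The lid is still back on its stop, and the dish and bottle have not moved. Handing in.

```bash
python3 -c "
from station import robot
print(robot.state()['time'],robot.finish_job())"
```

```text
the job is handed in; nothing more can be done
20.25 None
```

The lid is open on its stop and the strip lies flat in the bed. I handed the job in at 20.25 s; no verdict is reported.

- **Lid:** I swung it by the handle to about 2.03 rad. The force on the handle then rose to about 12 N along the swing, of which about 2 N is the hinge. That is slightly above the 5–10 N wanted but well under 20 N. I eased to about 5 N and let go. Later side views show the lid still back on the stop; I did not re-measure its angle.
- **Strip:** I gripped it across its width, carried it to the bed and lowered it until I felt about 5 N. I then let go and moved clear.
- **Last checks:**
    - **Position:** the strip is centred at about (567, -38), against (567.3, -38.7) for the bed.
    - **Level:** its top is level within about 0.4 mm and 11.8 mm above the bed floor, the same height as on the bench.
    - **Robot:** it touches nothing, with wrist force about zero.
- **Bystanders:** the dish and bottle show unmoved in the last picture. The jar was outside that crop, but the arm never went near it.
- **Disagreements:** the two fixed cameras differed by about 6 mm in x, so I relied on the wrist camera. The strip looked about 18 mm wide in the images instead of 22 mm, but the gripper closed at about 21–22 mm.

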